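# Quarter-turn a cooling block round a post and seat it in its corner

## Robot

A 7-joint arm with a two-finger parallel gripper is mounted at the origin on a cart in front of the work surface, level with it; the furniture and walls round the work are solid. World frame = base frame: x ahead of the robot, y to its left, z up, the work surface at z = 0. Lengths are in m, angles in rad, forces in N, time in s.
With the tool pointing down it reaches from about 0.425 to 0.925 m from the base axis. Payload 6.8 kg.
Tool frame: the origin (TCP) lies between the finger pads; the fingertips stand finger_overhang ahead of it and the grasp point (between the pads) lies 6 mm ahead of it (finger_overhang is the distance from the TCP to the fingertips, in m); z points along the fingers, y is the line along which they close (so a half turn about z gives the same grasp; the last joint's range is limited). The gripper opens to 85 mm and grips with 20 to 120 N. Pads are 22 mm wide; open, the fingers measure 114 mm over their backs; the gripper's body (76 mm by 85 mm) begins 54 mm behind the grasp point. The pads swing forward as they close: fully open they stand 13 mm farther back than shut.
Start: joints at [1.161, 0.477, 0.022, 1.555, -0.011, 1.109, -0.083], TCP at [0.201, -0.645, 0.256] pointing down, gripper open.
Joint ranges: [-2.96, 2.96], [-0.34, 2.1], [-1.41, 1.46], [0.24, 2.44], [-1.37, 4.51], [0.17, 1.92], [-2.96, 2.96]. Speed limits (rad/s): [2.39, 2.39, 3.14, 3.14, 3.14, 3.14, 3.14].

## Interface

Orientations are given as a unit quaternion [w, x, y, z].
In Python, from station import * gives the robot as it stands.
- The arm moves only by the tool drive_tool, never from a script. Its argument "increments" is a list of rows, each an object of numbers: "claw": the finger opening in m, from 0 to 0.0854; "dx", "dy", "dz": the shift along the tool's x, y, z in m; "wx", "wy", "wz": the turn, a rotation vector about the tool's x, y, z in degrees. A call has 1 to 20 rows; each row shifts and turns the commanded pose from where the row before left it, along the tool's axes as they then stand; what a row does not reach is not made up. A row lasts 1/8 s, in which the tool goes at most 62.5 mm and 10.7 degrees, less where a joint would pass 70% of its speed; a pose out of reach is approached as far as the arm can. A call with a gripper value outside its range is refused whole. The fingers move at their own pace and stop on an object; "newtons" is the grip in N (left out, the last holds). Time passes only in rows, so rows that do not move let the fingers close. It gives the time, the measured TCP pose, the force, the opening and the grip force at its end, in the units of the state.
- get_obs(): the state, without advancing time (a new reading comes with each control period).
- read_camera(name): name is "side" or "top" or "wrist"; returns (picture, depth): 384x512x3 uint8, red, green, blue; 384x512 float32, m along the optical axis (not along the pixel's ray), 0 where there is no reading.
- calibration(name): a dict with "intrinsics" (3x3 intrinsics, pixels), "R" (3x3) and "t" (3): a world point X has camera coordinates R X + t; the wrist camera has in their place "mount" (4x4, takes a point from camera to tool coordinates, whose origin is the TCP and whose axes are the flange's). Camera axes: x right, y down, z forward; pixel columns grow to the right and rows downward; lengths in m; the calibration is good to about 2 mm. A picture is of the moment at which its call begins: read the wrist's pose just before it. calibration takes no time and is no camera call.
- hand_in(): hands the job in; it is judged then, once.
The state is a dict: "t": time; "q": joint angles; "joint_vel": joint speeds; "joint_torque": joint torques, N m; "eef_pos": TCP position; "tool_rot": TCP orientation; "contact_force": force on the tool from outside, world axes, zero at the start; "torque": the same for the moment, N m; "gripper_width": opening from 0.0 (shut) to 1.0 (fully open); "grasp_force": force on a finger pad.
Only numpy, scipy, OpenCV 4.12 (cv2) and the standard library are available. Lean on these libraries where they do the work, as an engineer would, in place of code of your own. Each camera call takes 0.05 s, during which the arm holds its last target. There are 200 camera calls.

## Task

Push the square cooling block up against the round post of the jig and turn it a quarter turn counter-clockwise (seen from above) by pushing it round the post, so that its thermometer socket, which now faces left, faces the robot's side of the jig. Then seat it flat in the corner of the jig: flush against the side fence, and pressed home against the back stop with about 12 N, held for half a second. Push gently throughout, never with more than 30 N, and leave the bottles and beaker round the jig where they stand.

Things in the scene. Friction and masses are not known exactly. Their poses are not given: they have to be found in the camera images.
- cool_block: square aluminium cooling block, 92 x 92 mm, 40 mm tall, about 0.45 kg, too wide to grasp, loose on the jig's plate. Origin: centre of its underside; z up. Top: three rows of large wells and, along its +y (socket) side, a row of small holes. At the start its axes are within 0.1 rad of the jig's; its +x face is 5 to 30 mm short of the post, which lines up with that face 8 to 30 mm from its +y end. It slides easily (1 to 2 N).
- socket (a point): thermometer socket (flat steel ring with a dark hole, 18 mm) in the middle of the block's +y face, 46 mm from the block's axis, 20 mm above its underside; on the left at the start
- jig: fixed turning jig: slick plate 6 mm thick with a round post, side fence and back stop. Origin: on the post's axis, at worktop height; x points away from the robot, y left, z up. Plate: x -170 to +100, y -150 to +50 mm. Side fence: bar along x from 14 to 86 mm, 22 mm tall above the plate, its face (looking to -y) at y = -8 mm, in line with the post's right flank. Back stop: face at x = +84 mm.
- seat (a point): where the centre of the block's underside is when it is turned and fully seated: on the plate at x = 38, y = -54 mm in the jig's frame, axes as the jig's. The block's +x face then lies along fence and post, its -y face on the back stop, its socket towards the robot (jig's -x)
- post: fixed round post of the jig with a grippy rubber sleeve (it pivots the block, which hardly slides on it), 16 mm diameter, 34 mm tall above the plate; origin on its axis at its foot on the plate (6 mm above the worktop), axes as the jig's
- back_stop: fixed aluminium bar of the jig, 22 mm tall above the plate and 80 mm long in the jig's y (-90 to -10 mm); origin: middle of the foot of its face towards the robot, which is at x = 84 mm, y = -50 mm in the jig's frame
- jar: bystander: white round screw-cap jar, 47 mm diameter, 100 mm tall, standing left of the jig; origin: centre of its underside
- square_bottle: bystander: white square wide-mouth bottle, 69 x 69 x 116 mm, standing right of the jig; origin: centre of its underside
- small_beaker: bystander: small clear beaker, 49 x 55 x 54 mm, standing beyond the jig; origin: centre of its underside
- brown_dropper: bystander: brown dropper bottle, 33 mm diameter, 100 mm tall, standing left of the jig; origin: centre of its underside

How it is judged:
By the outcome, as a careful person would: the job done as asked, in the order asked, and still so for the second after the job is handed in, with the robot touching nothing.
It also fails if it takes over 72 s, if anything falls off the work surface, if the arm or the gripper's body presses on something with over 40 N, if the wrist force passes 120 N, or if a joint passes its speed limit or range.

## Working session

There is one attempt and no reset: what is moved stays moved. The work goes in short steps, Python scripts to look and compute and a tool call to move; the robot and the scene stay as the last step left them, time stands still between calls to the robot, and variables do not carry over. Pictures are saved under pics/ and viewed, at most 10 in all, crops included, and the job is handed in when it is done.

Besides the shell and the picture viewer there is one more tool, called after "Call:" by a JSON object that holds its "op" and its "data", one argument or row to a line. drive_tool: Moves the arm, as the interface text tells. Its arguments: {"type":"object","properties":{"increments":{"type":"array","items":{"type":"object","properties":{"claw":{"type":"number"},"dx":{"type":"number"},"dy":{"type":"number"},"dz":{"type":"number"},"wx":{"type":"number"},"wy":{"type":"number"},"wz":{"type":"number"}}}},"newtons":{"type":"number"}},"required":["increments"]}

```bash
ls; mkdir -p pics; python3 - <<'E'
from station import *
import cv2,numpy as np
o=get_obs();print(o)
for n in("top","side"):
    p,d=read_camera(n);cv2.imwrite(f"pics/{n}0.png",p[:,:,::-1]);np.save(f"{n}0.npy",d)
    c=calibration(n);print(n,c)
print(calibration("wrist"))
a=cv2.imread("pics/top0.png");b=cv2.imread("pics/side0.png")
E
```

```text
pics
{'t': 0.0, 'q': array([ 1.16092205,  0.47781075,  0.02237754,  1.55649752, -0.01146312,
        1.10932136, -0.08307018]), 'joint_vel': array([ 7.55921980e-04,  2.62575700e-04, -1.74958170e-03,  1.45352930e-04,
        3.69374855e-06,  8.44799094e-04,  5.40782459e-04]), 'joint_torque': array([ 3.83260995e-04, -5.96461594e+01,  1.60797402e+00, -2.81201577e+01,
        1.25038682e-02,  9.35111224e-03, -1.29714351e-05]), 'eef_pos': array([ 0.20040353, -0.64396163,  0.25529985]), 'tool_rot': array([-9.24074466e-04,  9.88635125e-01,  1.50331895e-01, -2.38281303e-04]), 'contact_force': array([ 0.67567618,  0.37857212, -0.52676835]), 'torque': array([ 0.01745374,  0.00566854, -0.03040045]), 'grasp_force': 0.0, 'gripper_width': 0.9979541305745903}
top {'intrinsics': array([[405.89570656,   0.        , 258.72448403],
       [  0.        , 405.89570656, 197.40444235],
       [  0.        ,   0.        ,   1.        ]]), 'R': array([[ 0.01654151, -0.99973778, -0.01583531],
       [-0.98169902, -0.01323388, -0.18997868],
       [ 0.18971931,  0.01868804, -0.9816605 ]]), 't': array([0.023698
[... 226 characters left out ...]
758, -0.36475868,  0.01998536],
       [-0.24039951,  0.57048589, -0.78533682],
       [ 0.27505706, -0.73586477, -0.61874604]]), 't': array([0.58909921, 0.20211321, 1.12343733])}
{'intrinsics': array([[280.7048606 ,   0.        , 250.15854445],
       [  0.        , 280.7048606 , 189.16860752],
       [  0.        ,   0.        ,   1.        ]]), 'mount': array([[ 4.77330424e-04, -9.65955241e-01, -2.58708802e-01,
         6.68536398e-02],
       [ 9.99999841e-01,  3.83018090e-04,  4.14953088e-04,
        -3.18001885e-04],
       [-3.01735959e-04, -2.58708959e-01,  9.65955270e-01,
        -1.18116348e-01],
       [ 0.00000000e+00,  0.00000000e+00,  0.00000000e+00,
         1.00000000e+00]])}
```

View pics/top0.png

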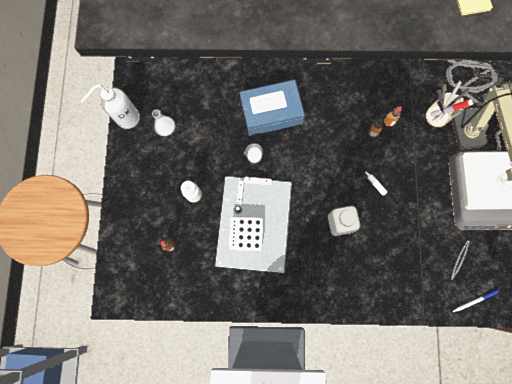

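```bash
python3 - <<'E'
import station
print([k for k in dir(station) if k[0]!='_'], getattr(station,'finger_overhang',None))
E
```

```text
['PlanningError', 'calibration', 'finger_overhang', 'get_obs', 'hand_in', 'read_camera'] 0.025
```

```bash
python3 - <<'E'
import cv2
a=cv2.imread("pics/top0.png")[165:285,205:305]
cv2.imwrite("pics/topc.png",cv2.resize(a,None,fx=5,fy=5,interpolation=cv2.INTER_CUBIC))
E
```

```text
(no output)
```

View pics/topc.png

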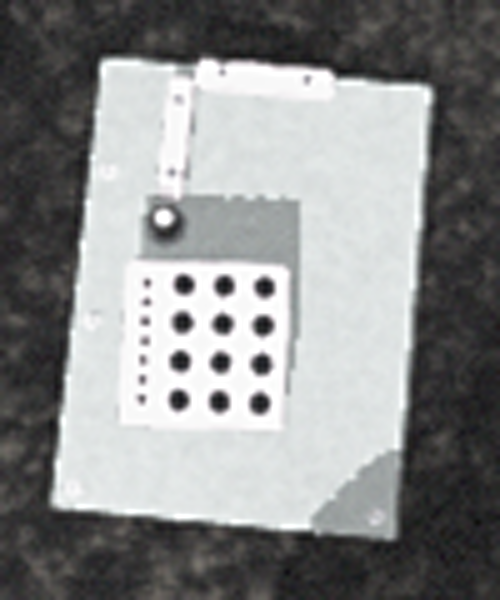

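View pics/side0.png

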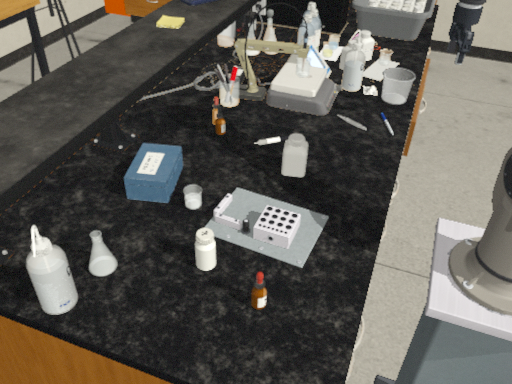

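```bash
cat > h.py <<'E'
from station import *
import numpy as np
from scipy.spatial.transform import Rotation as Ro
def ray(n,uv,z):
    c=calibration(n);K,R,t=c["intrinsics"],np.array(c["R"]),np.array(c["t"])
    d=R.T@np.linalg.solve(K,np.c_[np.atleast_2d(uv),np.ones(len(np.atleast_2d(uv)))].T)
    o=-R.T@t
    return (o[:,None]+d*((z-o[2])/d[2])).T[:,:2]
def crop(p,o,s): return (np.atleast_2d(p)+.5)/s-.5+np.array(o)
def fit(m,w): # 2D rigid m->w
    m,w=np.array(m,float),np.array(w);mc,wc=m.mean(0),w.mean(0);a,b=m-mc,w-wc
    th=np.arctan2((a[:,0]*b[:,1]-a[:,1]*b[:,0]).sum(),(a*b).sum())
    R=np.array([[np.cos(th),-np.sin(th)],[np.sin(th),np.cos(th)]])
    t=wc-R@mc; return th,t,np.abs(m@R.T+t-w).max()
E
python3 - <<'E'
from h import *
o=(205,165)
pl=ray("top",crop([(101,59),(432,86),(397,539),(52,507)],o,5),.006)
jg=[(.1,.05),(.1,-.15),(-.17,-.15),(-.17,.05)]
print("jig",fit(jg,pl), np.linalg.norm(np.diff(pl,axis=0),axis=1))
b=ray("top",crop([(127,261),(289,264),(284,430),(120,425)],o,5),.046)
h=.046;print("block",fit([(h,h),(h,-h),(-h,-h),(-h,h)],b),np.linalg.norm(np.diff(b,axis=0),axis=1))
print("post",ray("top",crop([(164,217)],o,5),.040))
th,t,_=fit(jg,pl);R=Ro.from_euler('z',th).as_matrix()[:2,:2]
th2,t2,_=fit([(h,h),(h,-h),(-h,-h),(-h,h)],b);print("block in jig",(t2-t)@R,th2-th, "post in jig",(ray("top",crop([(164,217)],o,5),.040)-t)@R)
fe=ray("top",crop([(184,195),(193,75),(333,97),(197,86)],o,5),.028);print("fence ends / stop",(fe-t)@R)
E
```

```text
jig (np.float64(-0.0733541018773891), array([0.59994654, 0.09504408]), np.float64(0.0009757107530528053)) [0.20033062 0.26891668 0.20040176]
block (np.float64(-0.01162567422868158), array([0.52655828, 0.06899504]), np.float64(0.0012654360958505029)) [0.0928089  0.09435002 0.09255258]
post [[0.60051738 0.09465375]]
block in jig [-0.07128181 -0.03135749] 0.06172842764870752 post in jig [[ 0.00059791 -0.00034744]]
fence ends / stop [[ 0.0165194  -0.0097102 ]
 [ 0.08876953 -0.00796242]
 [ 0.08260719 -0.09160578]
 [ 0.08232341 -0.01096851]]
```

```bash
cat >> h.py <<'E'
J=np.array([.6003,.0948]);TJ=-.0734
def rot(a): return np.array([[np.cos(a),-np.sin(a)],[np.sin(a),np.cos(a)]])
def j2w(p): return rot(TJ)@np.array(p)+J
def w2j(p): return (np.array(p)-J)@rot(TJ)
def cur():
    o=get_obs();R=Ro.from_quat(o["tool_rot"],scalar_first=True).as_matrix()
    return np.r_[o["eef_pos"],np.arctan2(R[1,0],R[0,0])],o,R
def rows(c,wps,nd=1):
    """c, wps: (x,y,z,psi); prints rows mm/deg in tool axes, carrying rounding"""
    c=np.array(c,float);out=[]
    for w in wps:
        d=np.array(w)-c;p=c[3]
        r=np.round(1e3*np.array([d[0]*np.cos(p)+d[1]*np.sin(p),d[0]*np.sin(p)-d[1]*np.cos(p),-d[2]]),nd)
        k=np.round(-np.degrees(d[3]),1)
        a,b=r[0]/1e3,r[1]/1e3
        c=c+np.array([a*np.cos(p)+b*np.sin(p),a*np.sin(p)-b*np.cos(p),-r[2]/1e3,-np.radians(k)])
        out.append((*r,k))
    for x in out: print(*x)
    return c
def lin(a,b,n): return [np.array(a)+(np.array(b)-np.array(a))*i/n for i in range(1,n+1)]
E
python3 - <<'E'
from h import *
for n,u,z in [("jar",(191,189),.1),("sq",(345,216),.116),("beaker",(254,151),.054),("dropper",(168,244),.1)]:
    w=ray("top",[u],z)[0];print(n,w,w2j(w))
B=np.array([.5266,.069]);s=rot(-.0116)@np.array([-.046-.013-.02,-.012])+B
print("start",s)
c,o,R=cur();print(R.round(3),c)
p1=[.46,-.40,.25,.2];p2=[s[0],s[1],.25,-.0116];p3=[s[0],s[1],.043,-.0116]
W=lin(c,p1,8)+lin(p1,p2,11);c=rows(c,W,0);print(c,p2)
E
```

```text
jar [0.64212051 0.22040763] [0.03249658 0.12833629]
sq [ 0.57023472 -0.19985512] [-0.00837606 -0.29606656]
beaker [0.768232   0.04941911] [ 0.1708078  -0.03294355]
dropper [0.48944315 0.27536726] [-0.1238001   0.17195148]
start [0.44746612 0.05791719]
[[ 0.955  0.297 -0.001]
 [ 0.297 -0.955  0.002]
 [-0.    -0.002 -1.   ]] [ 0.20048139 -0.64402452  0.2554038   0.30185273]
40.0 -19.0 1.0 0.7
40.0 -20.0 0.0 0.8
39.0 -21.0 1.0 0.7
40.0 -21.0 1.0 0.7
39.0 -21.0 0.0 0.7
38.0 -22.0 1.0 0.8
39.0 -23.0 1.0 0.7
38.0 -23.0 0.0 0.7
7.0 -41.0 0.0 1.1
6.0 -41.0 0.0 1.1
6.0 -41.0 0.0 1.1
5.0 -42.0 0.0 1.1
4.0 -41.0 0.0 1.1
3.0 -42.0 0.0 1.1
3.0 -41.0 0.0 1.2
1.0 -42.0 0.0 1.1
1.0 -41.0 0.0 1.1
-0.0 -42.0 0.0 1.1
-1.0 -42.0 0.0 1.1
[ 0.44753875  0.05817791  0.2504038  -0.01230653] [np.float64(0.447466118182171), np.float64(0.057917186799287784), 0.25, -0.0116]
```

Call:
{"op": "drive_tool", "data": {
  "increments": [
    {"claw":0,"dx":0.04,"dy":-0.019,"dz":0.001,"wz":0.7},
    {"dx":0.04,"dy":-0.02,"wz":0.8},
    {"dx":0.039,"dy":-0.021,"dz":0.001,"wz":0.7},
    {"dx":0.04,"dy":-0.021,"dz":0.001,"wz":0.7},
    {"dx":0.039,"dy":-0.021,"wz":0.7},
    {"dx":0.038,"dy":-0.022,"dz":0.001,"wz":0.8},
    {"dx":0.039,"dy":-0.023,"dz":0.001,"wz":0.7},
    {"dx":0.038,"dy":-0.023,"wz":0.7},
    {"dx":0.007,"dy":-0.041,"wz":1.1},
    {"dx":0.006,"dy":-0.041,"wz":1.1},
    {"dx":0.006,"dy":-0.041,"wz":1.1},
    {"dx":0.005,"dy":-0.042,"wz":1.1},
    {"dx":0.004,"dy":-0.041,"wz":1.1},
    {"dx":0.003,"dy":-0.042,"wz":1.1},
    {"dx":0.003,"dy":-0.041,"wz":1.2},
    {"dx":0.001,"dy":-0.042,"wz":1.1},
    {"dx":0.001,"dy":-0.041,"wz":1.1},
    {"dy":-0.042,"wz":1.1},
    {"dx":-0.001,"dy":-0.042,"wz":1.1},
    {}
  ]
}}

```text
schema error: expected keys claw, dx, dy, dz, wx, wy, wz
```

Call:
{"op": "drive_tool", "data": {
  "increments": [
    {"claw":0,"dx":0.04,"dy":-0.019,"dz":0.001,"wx":0,"wy":0,"wz":0.7},
    {"claw":0,"dx":0.04,"dy":-0.02,"dz":0,"wx":0,"wy":0,"wz":0.8},
    {"claw":0,"dx":0.039,"dy":-0.021,"dz":0.001,"wx":0,"wy":0,"wz":0.7},
    {"claw":0,"dx":0.04,"dy":-0.021,"dz":0.001,"wx":0,"wy":0,"wz":0.7},
    {"claw":0,"dx":0.039,"dy":-0.021,"dz":0,"wx":0,"wy":0,"wz":0.7},
    {"claw":0,"dx":0.038,"dy":-0.022,"dz":0.001,"wx":0,"wy":0,"wz":0.8},
    {"claw":0,"dx":0.039,"dy":-0.023,"dz":0.001,"wx":0,"wy":0,"wz":0.7},
    {"claw":0,"dx":0.038,"dy":-0.023,"dz":0,"wx":0,"wy":0,"wz":0.7},
    {"claw":0,"dx":0.007,"dy":-0.041,"dz":0,"wx":0,"wy":0,"wz":1.1},
    {"claw":0,"dx":0.006,"dy":-0.041,"dz":0,"wx":0,"wy":0,"wz":1.1},
    {"claw":0,"dx":0.006,"dy":-0.041,"dz":0,"wx":0,"wy":0,"wz":1.1},
    {"claw":0,"dx":0.005,"dy":-0.042,"dz":0,"wx":0,"wy":0,"wz":1.1},
    {"claw":0,"dx":0.004,"dy":-0.041,"dz":0,"wx":0,"wy":0,"wz":1.1},
    {"claw":0,"dx":0.003,"dy":-0.042,"dz":0,"wx":0,"wy":0,"wz":1.1},
    {"claw":0,"dx":0.003,"dy":-0.041,"dz":0,"wx":0,"wy":0,"wz":1.2},
    {"claw":0,"dx":0.001,"dy":-0.042,"dz":0,"wx":0,"wy":0,"wz":1.1},
    {"claw":0,"dx":0.001,"dy":-0.041,"dz":0,"wx":0,"wy":0,"wz":1.1},
    {"claw":0,"dx":0,"dy":-0.042,"dz":0,"wx":0,"wy":0,"wz":1.1},
    {"claw":0,"dx":-0.001,"dy":-0.042,"dz":0,"wx":0,"wy":0,"wz":1.1},
    {"claw":0,"dx":0,"dy":0,"dz":0,"wx":0,"wy":0,"wz":0}
  ]
}}

```text
t: 2.6
eef_pos: [0.4473, 0.061, 0.2513]
tool_rot: [-0.001, 1.0, -0.003, -0.0]
contact_force: [-0.1, -0.0, 0.8]
gripper_width: 0.002
grasp_force: 0.0
```

Call:
{"op": "drive_tool", "data": {
  "increments": [
    {"claw":0,"dx":0,"dy":0.002,"dz":0.035,"wx":0,"wy":0,"wz":0},
    {"claw":0,"dx":0,"dy":0,"dz":0.035,"wx":0,"wy":0,"wz":0},
    {"claw":0,"dx":0,"dy":0,"dz":0.035,"wx":0,"wy":0,"wz":0},
    {"claw":0,"dx":0,"dy":0,"dz":0.035,"wx":0,"wy":0,"wz":0},
    {"claw":0,"dx":0,"dy":0,"dz":0.035,"wx":0,"wy":0,"wz":0},
    {"claw":0,"dx":0,"dy":0,"dz":0.025,"wx":0,"wy":0,"wz":0},
    {"claw":0,"dx":0,"dy":0,"dz":0.008,"wx":0,"wy":0,"wz":0},
    {"claw":0,"dx":0,"dy":0,"dz":0,"wx":0,"wy":0,"wz":0}
  ]
}}

```text
t: 3.6
eef_pos: [0.4477, 0.0552, 0.0432]
tool_rot: [0.0, 1.0, -0.006, -0.0]
contact_force: [0.2, 1.2, 0.5]
gripper_width: -0.002
grasp_force: 0.0
```

```bash
python3 - <<'E'
from h import *
import cv2
c,o,R=cur();print(c,o["q"].round(2),R.round(3)[:,2],o["contact_force"])
p,d=read_camera("wrist");cv2.imwrite("pics/w1.png",p[:,:,::-1])
E
```

```text
[ 0.44767918  0.05516892  0.04324331 -0.01284897] [-0.03  0.48 -0.27  2.21  0.27  0.48 -2.1 ] [-0.001 -0.    -1.   ] [0.18807876 1.16430934 0.45922019]
```

View pics/w1.png

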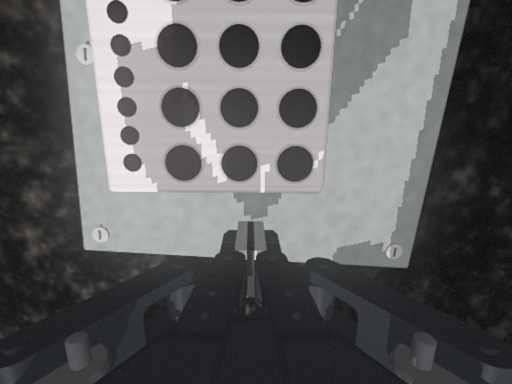

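Call:
{"op": "drive_tool", "data": {
  "increments": [
    {"claw":0,"dx":0.005,"dy":0,"dz":0,"wx":0,"wy":0,"wz":0},
    {"claw":0,"dx":0.005,"dy":0,"dz":0,"wx":0,"wy":0,"wz":0},
    {"claw":0,"dx":0.004,"dy":0,"dz":0,"wx":0,"wy":0,"wz":0},
    {"claw":0,"dx":0.002,"dy":0,"dz":0,"wx":0,"wy":0,"wz":0},
    {"claw":0,"dx":0.002,"dy":0,"dz":0,"wx":0,"wy":0,"wz":0},
    {"claw":0,"dx":0.002,"dy":0,"dz":0,"wx":0,"wy":0,"wz":0},
    {"claw":0,"dx":0.002,"dy":0,"dz":0,"wx":0,"wy":0,"wz":0},
    {"claw":0,"dx":0.003,"dy":0,"dz":0,"wx":0,"wy":0,"wz":0},
    {"claw":0,"dx":0.003,"dy":0,"dz":0,"wx":0,"wy":0,"wz":0},
    {"claw":0,"dx":0.003,"dy":0,"dz":0,"wx":0,"wy":0,"wz":0}
  ]
}}

```text
t: 4.9
eef_pos: [0.4787, 0.0552, 0.0431]
tool_rot: [0.0, 1.0, -0.006, -0.0]
contact_force: [-1.2, -0.2, -2.2]
gripper_width: 0.002
grasp_force: 0.8
```

```bash
python3 - <<'E'
from h import *
import cv2
c,o,R=cur();print(c,w2j(c[:2]),o["contact_force"])
p,d=read_camera("top");cv2.imwrite("pics/t2.png",cv2.resize(p[165:285,205:305,::-1],None,fx=5,fy=5,interpolation=cv2.INTER_CUBIC))
E
```

```text
[ 0.47872925  0.05520556  0.0431078  -0.01235444] [-0.11833979 -0.04840312] [-1.16274554 -0.21240637 -2.24578963]
```

View pics/t2.png

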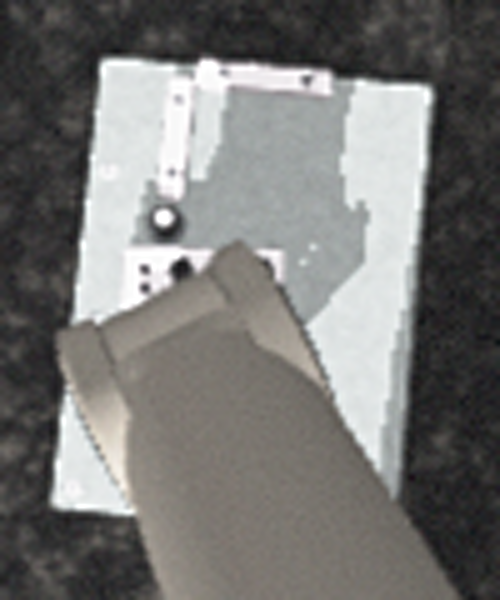

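```bash
cat >> h.py <<'E'
P0=-.0116
def pusher(phi,s0,sp,r,z,phi0=P0,adv=0):
    n=np.array([np.cos(phi),np.sin(phi)]);t=np.array([-n[1],n[0]])
    s=s0-.008*(phi-phi0);c=J-.054*n-s*t
    return np.r_[c-(.046+r-adv)*n+sp*t,z,phi],c
E
python3 - <<'E'
from h import *
c,o,R=cur()
n=np.array([np.cos(P0),np.sin(P0)]);t=np.array([-n[1],n[0]])
B=np.array([.534,.069]);s0=(J-B)@t;sp=(c[:2]-B)@t;print("s0",s0,"sp",sp,"gap",(J-B)@n-.054)
W0=pusher(P0,s0,sp,.0095,.043)[0];print(W0)
c2=rows(c,lin(c,W0,4));print("--")
c3=rows(c2,[pusher(a,s0,sp,.0095,.043)[0] for a in P0+np.radians(np.arange(3,46,3))])
print(c3,w2j(c3[:2]))
E
```

```text
s0 0.02656732694767952 sp -0.01435066387776318 gap 0.011996266097826246
[ 0.49033273  0.05515493  0.043      -0.0116    ]
2.7 -0.0 0.1 -0.0
2.8 -0.0 0.0 -0.0
2.7 -0.0 0.1 -0.0
2.8 -0.0 0.0 -0.0
--
2.3 5.2 0.0 -3.0
2.2 5.3 0.0 -3.0
2.2 5.3 0.0 -3.0
2.2 5.2 0.0 -3.0
2.2 5.3 0.0 -3.0
2.2 5.2 0.0 -3.0
2.1 5.3 0.0 -3.0
2.2 5.2 0.0 -3.0
2.1 5.3 0.0 -3.0
2.0 5.3 0.0 -3.0
2.1 5.2 0.0 -3.0
2.0 5.3 0.0 -3.0
2.0 5.2 0.0 -3.0
2.0 5.3 0.0 -3.0
2.0 5.3 0.0 -3.0
[ 0.54621041 -0.00650765  0.0430276   0.77292792] [-0.04651464 -0.10500149]
```

Call:
{"op": "drive_tool", "data": {
  "increments": [
    {"claw":0,"dx":0.0027,"dy":0,"dz":0,"wx":0,"wy":0,"wz":0},
    {"claw":0,"dx":0.0027,"dy":0,"dz":0,"wx":0,"wy":0,"wz":0},
    {"claw":0,"dx":0.0027,"dy":0,"dz":0,"wx":0,"wy":0,"wz":0},
    {"claw":0,"dx":0.0027,"dy":0,"dz":0,"wx":0,"wy":0,"wz":0},
    {"claw":0,"dx":0.0015,"dy":0,"dz":0,"wx":0,"wy":0,"wz":0}
  ]
}}

```text
t: 5.58
eef_pos: [0.4903, 0.055, 0.0432]
tool_rot: [0.0, 1.0, -0.006, -0.001]
contact_force: [-6.9, -0.7, 4.3]
gripper_width: -0.001
grasp_force: 3.4
```

Call:
{"op": "drive_tool", "data": {
  "increments": [
    {"claw":0,"dx":0.0015,"dy":0,"dz":0,"wx":0,"wy":0,"wz":0}
  ]
}}

```text
t: 5.7
eef_pos: [0.4904, 0.055, 0.0431]
tool_rot: [0.001, 1.0, -0.006, -0.002]
contact_force: [-11.0, 0.8, 7.2]
gripper_width: -0.0
grasp_force: 5.2
```

Call:
{"op": "drive_tool", "data": {
  "increments": [
    {"claw":0,"dx":0.0022,"dy":0.0052,"dz":0,"wx":0,"wy":0,"wz":-3},
    {"claw":0,"dx":0.0022,"dy":0.0053,"dz":0,"wx":0,"wy":0,"wz":-3},
    {"claw":0,"dx":0.0022,"dy":0.0053,"dz":0,"wx":0,"wy":0,"wz":-3}
  ]
}}

```text
t: 6.08
eef_pos: [0.4978, 0.0393, 0.0431]
tool_rot: [0.0, 0.997, 0.073, -0.002]
contact_force: [-7.1, -1.2, 4.7]
gripper_width: 0.001
grasp_force: 3.6
```

Call:
{"op": "drive_tool", "data": {
  "increments": [
    {"claw":0,"dx":0.0022,"dy":0.0052,"dz":0,"wx":0,"wy":0,"wz":-3},
    {"claw":0,"dx":0.0022,"dy":0.0053,"dz":0,"wx":0,"wy":0,"wz":-3},
    {"claw":0,"dx":0.0022,"dy":0.0052,"dz":0,"wx":0,"wy":0,"wz":-3},
    {"claw":0,"dx":0.0021,"dy":0.0053,"dz":0,"wx":0,"wy":0,"wz":-3}
  ]
}}

```text
t: 6.58
eef_pos: [0.5112, 0.0202, 0.0431]
tool_rot: [0.0, 0.984, 0.177, -0.002]
contact_force: [-5.6, -1.9, 3.8]
gripper_width: -0.001
grasp_force: 3.2
```

```bash
python3 - <<'E'
from h import *
import cv2
c,o,R=cur();print(c,w2j(c[:2]),o["contact_force"],pusher(c[3],.0266,-.01435,.0095,.043)[0])
p,d=read_camera("wrist");cv2.imwrite("pics/w2.png",p[:,:,::-1])
E
```

```text
[0.51118104 0.02020328 0.04309413 0.35564686] [-0.08340852 -0.08093132] [-5.56268196 -1.92355188  3.83505373] [0.51088802 0.02103916 0.043      0.35564686]
```

View pics/w2.png

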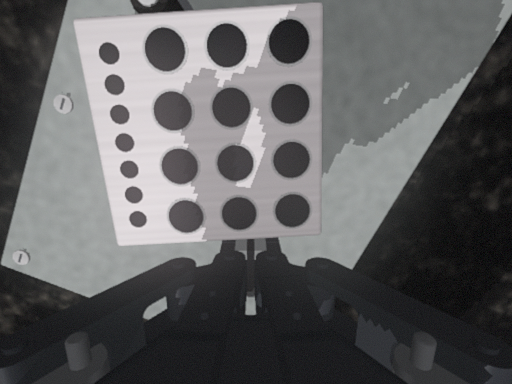

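Call:
{"op": "drive_tool", "data": {
  "increments": [
    {"claw":0,"dx":0.0021,"dy":0.0052,"dz":0,"wx":0,"wy":0,"wz":-3},
    {"claw":0,"dx":0.0021,"dy":0.0053,"dz":0,"wx":0,"wy":0,"wz":-3},
    {"claw":0,"dx":0.002,"dy":0.0053,"dz":0,"wx":0,"wy":0,"wz":-3},
    {"claw":0,"dx":0.002,"dy":0.0052,"dz":0,"wx":0,"wy":0,"wz":-3},
    {"claw":0,"dx":0.002,"dy":0.0053,"dz":0,"wx":0,"wy":0,"wz":-3},
    {"claw":0,"dx":0.002,"dy":0.0052,"dz":0,"wx":0,"wy":0,"wz":-3},
    {"claw":0,"dx":0.002,"dy":0.0053,"dz":0,"wx":0,"wy":0,"wz":-3},
    {"claw":0,"dx":0.002,"dy":0.0053,"dz":0,"wx":0,"wy":0,"wz":-3}
  ]
}}

```text
t: 7.62
eef_pos: [0.5478, -0.008, 0.0431]
tool_rot: [0.001, 0.926, 0.377, -0.001]
contact_force: [-2.9, -1.8, -0.4]
gripper_width: -0.001
grasp_force: 1.8
```

```bash
python3 - <<'E'
from h import *
import cv2
c,o,R=cur();print(c,w2j(c[:2]),o["contact_force"],pusher(c[3],.0266,-.01435,.0095,.043)[0])
p,d=read_camera("wrist");cv2.imwrite("pics/w3.png",p[:,:,::-1])
c3=rows(c,[pusher(a,.0266,-.01435,.0095,.043)[0] for a in c[3]+np.radians(np.arange(3,46,3))])
print(c3,w2j(c3[:2]))
E
```

```text
[ 0.54775539 -0.00802866  0.04313775  0.77363463] [-0.04486229 -0.1064051 ] [-2.90275268 -1.84194786 -0.39453144] [ 0.54619036 -0.00651276  0.043       0.77363463]
1.9 3.1 0.1 -3.0
1.9 5.3 0.0 -3.0
1.9 5.2 0.0 -3.0
1.9 5.3 0.0 -3.0
1.8 5.3 0.0 -3.0
1.9 5.2 0.0 -3.0
1.8 5.3 0.0 -3.0
1.8 5.3 0.0 -3.0
1.7 5.2 0.0 -3.0
1.8 5.3 0.0 -3.0
1.7 5.3 0.0 -3.0
1.7 5.2 0.0 -3.0
1.7 5.3 0.0 -3.0
1.6 5.3 0.0 -3.0
1.7 5.3 0.0 -3.0
[ 0.62743833 -0.01501141  0.04303775  1.55903279] [ 0.03511818 -0.10752557]
```

View pics/w3.png

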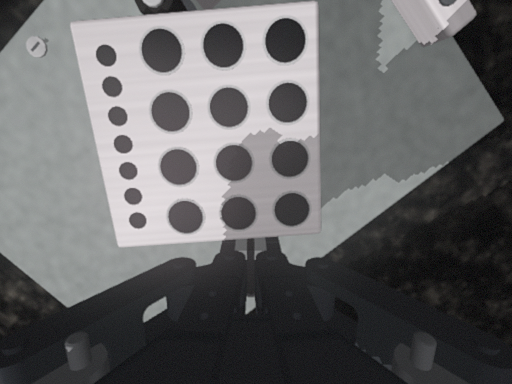

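Call:
{"op": "drive_tool", "data": {
  "increments": [
    {"claw":0,"dx":0.0019,"dy":0.0048,"dz":0,"wx":0,"wy":0,"wz":-3},
    {"claw":0,"dx":0.0019,"dy":0.0053,"dz":0,"wx":0,"wy":0,"wz":-3},
    {"claw":0,"dx":0.0019,"dy":0.0052,"dz":0,"wx":0,"wy":0,"wz":-3},
    {"claw":0,"dx":0.0019,"dy":0.0053,"dz":0,"wx":0,"wy":0,"wz":-3},
    {"claw":0,"dx":0.0018,"dy":0.0053,"dz":0,"wx":0,"wy":0,"wz":-3},
    {"claw":0,"dx":0.0018,"dy":0.0052,"dz":0,"wx":0,"wy":0,"wz":-3},
    {"claw":0,"dx":0.0018,"dy":0.0053,"dz":0,"wx":0,"wy":0,"wz":-3}
  ]
}}

```text
t: 8.55
eef_pos: [0.5853, -0.019, 0.0432]
tool_rot: [0.001, 0.842, 0.539, -0.0]
contact_force: [-1.0, -3.0, -1.4]
gripper_width: -0.002
grasp_force: 1.2
```

```bash
python3 - <<'E'
from h import *
import cv2
c,o,R=cur();print(c,w2j(c[:2]),o["contact_force"],pusher(c[3],.0266,-.01435,.0095,.043)[0])
p,d=read_camera("wrist");cv2.imwrite("pics/w4.png",p[:,:,::-1])
E
```

```text
[ 0.58526493 -0.01900285  0.04318835  1.13938569] [-0.00664896 -0.11459901] [-0.99068259 -3.02960606 -1.35464716] [ 0.58334609 -0.01794031  0.043       1.13938569]
```

View pics/w4.png

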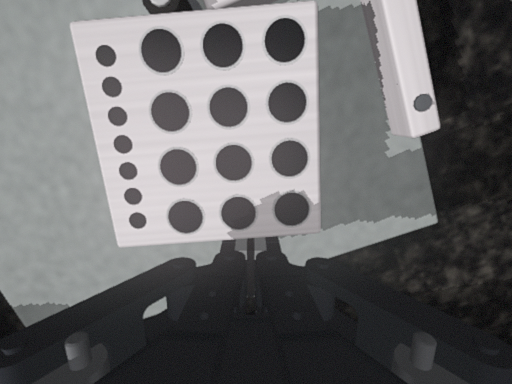

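Call:
{"op": "drive_tool", "data": {
  "increments": [
    {"claw":0,"dx":0.0017,"dy":0.0051,"dz":0,"wx":0,"wy":0,"wz":-3},
    {"claw":0,"dx":0.0017,"dy":0.0053,"dz":0,"wx":0,"wy":0,"wz":-3},
    {"claw":0,"dx":0.0016,"dy":0.0053,"dz":0,"wx":0,"wy":0,"wz":-3},
    {"claw":0,"dx":0.0016,"dy":0.0052,"dz":0,"wx":0,"wy":0,"wz":-3},
    {"claw":0,"dx":0.0016,"dy":0.0053,"dz":0,"wx":0,"wy":0,"wz":-3}
  ]
}}

```text
t: 9.22
eef_pos: [0.6127, -0.0188, 0.0433]
tool_rot: [0.0, 0.765, 0.645, 0.0]
contact_force: [-0.7, -1.0, -1.6]
gripper_width: -0.001
grasp_force: 0.6
```

```bash
cat >> h.py <<'E'
import cv2
def block_wrist():
    """block top outline from wrist camera -> pose in jig frame"""
    c,o,R=cur();cal=calibration("wrist");p,d=read_camera("wrist")
    M=np.eye(4);M[:3,:3]=R;M[:3,3]=c[:3];T=M@cal["mount"]
    v,u=np.mgrid[:384,:512];K=cal["intrinsics"]
    X=np.stack([(u-K[0,2])/K[0,0]*d,(v-K[1,2])/K[1,1]*d,d],-1)@T[:3,:3].T+T[:3,3]
    m=((X[...,2]>.040)&(X[...,2]<.053)&(d>0)).astype(np.uint8)
    m=cv2.morphologyEx(m,cv2.MORPH_CLOSE,np.ones((9,9)));m=cv2.morphologyEx(m,cv2.MORPH_OPEN,np.ones((25,25)))
    n,l,st,_=cv2.connectedComponentsWithStats(m);k=1+st[1:,4].argmax()
    q=w2j(X[l==k][:,:2]);z=np.median(X[l==k][:,2])
    r=cv2.minAreaRect((q*1000).astype(np.float32))
    # edges of the rect in jig axes
    return r,z,st[k],q.min(0),q.max(0)
E
python3 - <<'E'
from h import *
c,o,R=cur();print(c,w2j(c[:2]),o["contact_force"]);print(block_wrist())
E
```

```text
[ 0.6127461  -0.01884879  0.04331416  1.40095455] [ 0.02074692 -0.11243006] [-0.74872064 -1.02024853 -1.57668698]
(((9.90228271484375, -57.50482940673828), (126.28428649902344, 94.73932647705078), 86.3057861328125), np.float64(0.046700570497988314), array([   75,     0,   246,   248, 53255], dtype=int32), array([-0.03651091, -0.12060679]), array([0.06084575, 0.00735298]))
```

Call:
{"op": "drive_tool", "data": {
  "increments": [
    {"claw":0,"dx":0.001,"dy":0,"dz":0,"wx":0,"wy":0,"wz":-2.7},
    {"claw":0,"dx":0.001,"dy":0,"dz":0,"wx":0,"wy":0,"wz":-2.7},
    {"claw":0,"dx":0.0008,"dy":0,"dz":0,"wx":0,"wy":0,"wz":0},
    {"claw":0,"dx":0,"dy":0,"dz":0,"wx":0,"wy":0,"wz":0}
  ]
}}

```text
t: 9.78
eef_pos: [0.6135, -0.0185, 0.0434]
tool_rot: [0.002, 0.735, 0.678, -0.0]
contact_force: [1.5, -6.4, -1.3]
gripper_width: 0.005
grasp_force: 3.1
```

Call:
{"op": "drive_tool", "data": {
  "increments": [
    {"claw":0,"dx":0.001,"dy":0,"dz":0,"wx":0,"wy":0,"wz":0},
    {"claw":0,"dx":0,"dy":0,"dz":0,"wx":0,"wy":0,"wz":0}
  ]
}}

```text
t: 10.02
eef_pos: [0.6136, -0.0184, 0.0435]
tool_rot: [0.002, 0.735, 0.678, -0.001]
contact_force: [0.3, -8.6, 0.4]
gripper_width: 0.004
grasp_force: 4.0
```

```bash
python3 - <<'E'
from h import *
c,o,R=cur();print(c,w2j(c[:2]),c[3]-TJ,o["contact_force"]);print(block_wrist())
E
```

```text
[ 0.61363064 -0.01840968  0.04345643  1.49048295] [ 0.02159688 -0.11192727] 1.563882945382763 [ 0.31867932 -8.63931521  0.4360236 ]
(((10.12491226196289, -58.31602478027344), (127.04403686523438, 92.20156860351562), 88.96086120605469), np.float64(0.046694983574036356), array([   93,     0,   246,   248, 53245], dtype=int32), array([-0.03629681, -0.12195107]), array([0.05685403, 0.00562689]))
```

```bash
python3 - <<'E'
from h import *
c,o,R=cur()
def W(x,y,z,a): return np.r_[j2w([x/1e3,y/1e3]),z,a+TJ]
a=c[3]-TJ
b=W(21.6,-135,.0435,a);u=W(21.6,-140,.115,a);s=W(-66,-51,.115,0)
m=W(0,-100,.115,a/2)
c2=rows(c,lin(c,b,2)+lin(b,u,2)+lin(u,s,10),1)
print("--");d=W(-66,-51,.043,0);rows(c2,lin(c2,d,3))
E
```

```text
-11.5 0.1 -0.0 -0.0
-11.5 0.0 -0.0 -0.0
-2.5 0.0 -35.8 -0.0
-2.5 0.1 -35.7 -0.0
8.8 -8.9 -0.0 9.0
7.4 -10.1 -0.0 8.9
5.7 -11.1 -0.0 9.0
3.9 -11.8 -0.0 8.9
2.0 -12.3 -0.0 9.0
0.0 -12.5 -0.0 9.0
-1.9 -12.4 -0.0 8.9
-3.8 -11.9 -0.0 9.0
-5.6 -11.1 -0.0 8.9
-7.2 -10.2 -0.0 9.0
--
-0.0 0.0 24.0 -0.0
-0.0 0.0 24.0 -0.0
-0.0 0.0 24.0 -0.0
```

Call:
{"op": "drive_tool", "data": {
  "increments": [
    {"claw":0,"dx":-0.0115,"dy":0,"dz":0,"wx":0,"wy":0,"wz":0},
    {"claw":0,"dx":-0.0125,"dy":0,"dz":0,"wx":0,"wy":0,"wz":0},
    {"claw":0,"dx":-0.0025,"dy":0,"dz":-0.036,"wx":0,"wy":0,"wz":0},
    {"claw":0,"dx":-0.0025,"dy":0,"dz":-0.036,"wx":0,"wy":0,"wz":0},
    {"claw":0,"dx":0.0088,"dy":-0.0089,"dz":0,"wx":0,"wy":0,"wz":9},
    {"claw":0,"dx":0.0074,"dy":-0.0101,"dz":0,"wx":0,"wy":0,"wz":9},
    {"claw":0,"dx":0.0057,"dy":-0.0111,"dz":0,"wx":0,"wy":0,"wz":9},
    {"claw":0,"dx":0.0039,"dy":-0.0118,"dz":0,"wx":0,"wy":0,"wz":9},
    {"claw":0,"dx":0.002,"dy":-0.0123,"dz":0,"wx":0,"wy":0,"wz":9},
    {"claw":0,"dx":0,"dy":-0.0125,"dz":0,"wx":0,"wy":0,"wz":9},
    {"claw":0,"dx":-0.0019,"dy":-0.0124,"dz":0,"wx":0,"wy":0,"wz":9},
    {"claw":0,"dx":-0.0038,"dy":-0.0119,"dz":0,"wx":0,"wy":0,"wz":9},
    {"claw":0,"dx":-0.0056,"dy":-0.0111,"dz":0,"wx":0,"wy":0,"wz":9},
    {"claw":0,"dx":-0.0072,"dy":-0.0102,"dz":0,"wx":0,"wy":0,"wz":9},
    {"claw":0,"dx":0,"dy":0,"dz":0,"wx":0,"wy":0,"wz":0}
  ]
}}

```text
t: 11.95
eef_pos: [0.5292, 0.0522, 0.1155]
tool_rot: [-0.0, 0.999, -0.036, 0.0]
contact_force: [0.6, -0.0, 0.7]
gripper_width: 0.001
grasp_force: 0.0
```

```bash
python3 - <<'E'
from h import *
c,o,R=cur();print(c,w2j(c[:2]),c[3]-TJ,o["contact_force"]);print(block_wrist())
p,d=read_camera("wrist");cv2.imwrite("pics/w5.png",p[:,:,::-1])
E
```

```text
[ 0.52916111  0.05215309  0.11548578 -0.07238671] [-0.06781987 -0.04774898] 0.0010132910077837731 [ 0.57559705 -0.02522642  0.65359124]
(((9.867046356201172, -50.72001266479492), (99.77278900146484, 92.47000122070312), 88.51070404052734), np.float64(0.04671279482185217), array([  189,    15,   150,   154, 21829], dtype=int32), array([-0.0369421 , -0.10103694]), array([ 0.0561255 , -0.00037335]))
```

View pics/w5.png

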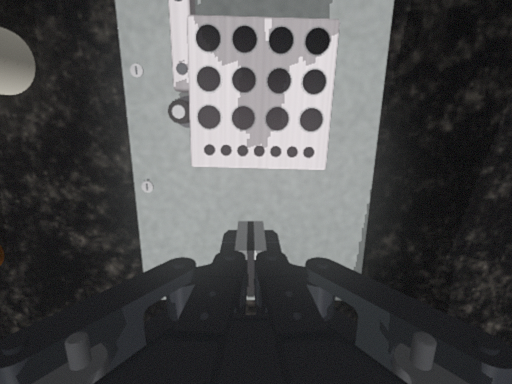

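Call:
{"op": "drive_tool", "data": {
  "increments": [
    {"claw":0,"dx":0,"dy":0.01,"dz":0.024,"wx":0,"wy":0,"wz":0},
    {"claw":0,"dx":0,"dy":0,"dz":0.024,"wx":0,"wy":0,"wz":0},
    {"claw":0,"dx":0,"dy":0,"dz":0.0245,"wx":0,"wy":0,"wz":0},
    {"claw":0,"dx":0.006,"dy":0,"dz":0,"wx":0,"wy":0,"wz":0},
    {"claw":0,"dx":0.006,"dy":0,"dz":0,"wx":0,"wy":0,"wz":0},
    {"claw":0,"dx":0.005,"dy":0,"dz":0,"wx":0,"wy":0,"wz":0},
    {"claw":0,"dx":0.002,"dy":0,"dz":0,"wx":0,"wy":0,"wz":0},
    {"claw":0,"dx":0.002,"dy":0,"dz":0,"wx":0,"wy":0,"wz":0},
    {"claw":0,"dx":0.002,"dy":0,"dz":0,"wx":0,"wy":0,"wz":0},
    {"claw":0,"dx":0.002,"dy":0,"dz":0,"wx":0,"wy":0,"wz":0},
    {"claw":0,"dx":0.002,"dy":0,"dz":0,"wx":0,"wy":0,"wz":0}
  ]
}}

```text
t: 13.42
eef_pos: [0.5554, 0.039, 0.0427]
tool_rot: [0.0, 0.999, -0.038, -0.0]
contact_force: [-4.6, -2.1, 3.7]
gripper_width: 0.001
grasp_force: 2.3
```

```bash
python3 - <<'E'
from h import *
c,o,R=cur();print(c,w2j(c[:2]),c[3]-TJ,o["contact_force"]);print(block_wrist())
E
```

```text
[ 0.55539127  0.03896834  0.04268853 -0.0754153 ] [-0.04069344 -0.05897468] -0.002015298898284154 [-4.5734827  -2.05297103  3.68377057]
(((7.171451568603516, -44.82130813598633), (110.72068786621094, 113.27665710449219), 89.47672271728516), np.float64(0.04670673108752847), array([  107,     8,   256,   241, 54137], dtype=int32), array([-0.04975528, -0.10032729]), array([0.0634846 , 0.01074083]))
```

Call:
{"op": "drive_tool", "data": {
  "increments": [
    {"claw":0,"dx":0.0025,"dy":0,"dz":0,"wx":0,"wy":0,"wz":0},
    {"claw":0,"dx":0.0025,"dy":0,"dz":0,"wx":0,"wy":0,"wz":0},
    {"claw":0,"dx":0.0025,"dy":0,"dz":0,"wx":0,"wy":0,"wz":0},
    {"claw":0,"dx":0.0025,"dy":0,"dz":0,"wx":0,"wy":0,"wz":0}
  ]
}}

```text
t: 13.98
eef_pos: [0.566, 0.0386, 0.0427]
tool_rot: [-0.0, 0.999, -0.038, 0.0]
contact_force: [-2.0, -2.1, -0.3]
gripper_width: 0.001
grasp_force: 1.4
```

Call:
{"op": "drive_tool", "data": {
  "increments": [
    {"claw":0,"dx":0.002,"dy":0,"dz":0,"wx":0,"wy":0,"wz":0},
    {"claw":0,"dx":0.002,"dy":0,"dz":0,"wx":0,"wy":0,"wz":0},
    {"claw":0,"dx":0.0015,"dy":0,"dz":0,"wx":0,"wy":0,"wz":0},
    {"claw":0,"dx":0.0015,"dy":0,"dz":0,"wx":0,"wy":0,"wz":0}
  ]
}}

```text
t: 14.48
eef_pos: [0.5729, 0.0384, 0.0428]
tool_rot: [-0.0, 0.999, -0.037, 0.0]
contact_force: [-1.8, -1.4, -0.6]
gripper_width: 0.002
grasp_force: 1.0
```

```bash
cat >> h.py <<'E'
def bt(name="wrist"):
    """robust: fit lines to front, right and left edges of the block top, jig mm"""
    c,o,R=cur();cal=calibration("wrist");p,d=read_camera("wrist")
    M=np.eye(4);M[:3,:3]=R;M[:3,3]=c[:3];T=M@cal["mount"]
    v,u=np.mgrid[:384,:512];K=cal["intrinsics"]
    X=np.stack([(u-K[0,2])/K[0,0]*d,(v-K[1,2])/K[1,1]*d,d],-1)@T[:3,:3].T+T[:3,3]
    q=w2j(X[(X[...,2]>.0445)&(X[...,2]<.049)&(d>0)][:,:2])*1e3
    q=q[(q[:,0]>-50)&(q[:,0]<100)&(q[:,1]<5)&(q[:,1]>-115)]
    def edge(i,sgn):
        k=q[:,1-i];E=[]
        for a in np.arange(np.percentile(k,12),np.percentile(k,88),3):
            s=q[(k>=a)&(k<a+3)]
            if len(s)>5:E.append((a+1.5,sgn*np.percentile(sgn*s[:,i],99.5)))
        E=np.array(E);f=np.polyfit(*E.T,1);return f[0],np.median(E[:,1])
    print("front x",edge(0,1),"near x",edge(0,-1),"left y",edge(1,1),"right y",edge(1,-1))
E
python3 - <<'E'
from h import *
c,o,R=cur();print(c,w2j(c[:2]),c[3]-TJ,o["contact_force"]);bt()
E
```

```text
[ 0.57293487  0.03837351  0.04284244 -0.07497385] [-0.02315346 -0.05828135] -0.0015738515819266469 [-1.76311598 -1.41338554 -0.64071413]
front x (np.float64(0.002556907266649332), np.float64(80.27649572549429)) near x (np.float64(0.016511230762774238), np.float64(-9.854732125976794)) left y (np.float64(-0.002929391114058606), np.float64(-9.186234282070318)) right y (np.float64(-0.0026071918756966905), np.float64(-98.89502930853338))
```

Call:
{"op": "drive_tool", "data": {
  "increments": [
    {"claw":0,"dx":0.001,"dy":0,"dz":0,"wx":0,"wy":0,"wz":0},
    {"claw":0,"dx":0.001,"dy":0,"dz":0,"wx":0,"wy":0,"wz":0},
    {"claw":0,"dx":0.001,"dy":0,"dz":0,"wx":0,"wy":0,"wz":0}
  ]
}}

```text
t: 14.9
eef_pos: [0.5758, 0.0381, 0.0429]
tool_rot: [-0.0, 0.999, -0.037, 0.0]
contact_force: [-2.5, 0.3, 0.1]
gripper_width: 0.001
grasp_force: 1.1
```

Call:
{"op": "drive_tool", "data": {
  "increments": [
    {"claw":0,"dx":0.001,"dy":0,"dz":0,"wx":0,"wy":0,"wz":0},
    {"claw":0,"dx":0.001,"dy":0,"dz":0,"wx":0,"wy":0,"wz":0}
  ]
}}

```text
t: 15.15
eef_pos: [0.5767, 0.038, 0.0429]
tool_rot: [0.0, 0.999, -0.037, -0.001]
contact_force: [-7.5, 0.8, 7.1]
gripper_width: -0.002
grasp_force: 3.9
```

Call:
{"op": "drive_tool", "data": {
  "increments": [
    {"claw":0,"dx":0.001,"dy":0,"dz":0,"wx":0,"wy":0,"wz":0}
  ]
}}

```text
t: 15.28
eef_pos: [0.5767, 0.038, 0.0428]
tool_rot: [0.0, 0.999, -0.037, -0.002]
contact_force: [-10.6, 0.9, 7.7]
gripper_width: -0.0
grasp_force: 5.2
```

```bash
python3 - <<'E'
from h import *
c,o,R=cur();print(c,w2j(c[:2]),o["contact_force"]);bt();bt()
E
```

```text
[ 0.57672528  0.03798863  0.04275961 -0.07475483] [-0.01934503 -0.05838723] [-10.59257069   0.86531948   7.68906332]
front x (np.float64(0.0003677198664000894), np.float64(83.93742228585421)) near x (np.float64(0.020105120287854578), np.float64(-5.911832311003756)) left y (np.float64(2.153671790385157e-05), np.float64(-9.26585006494976)) right y (np.float64(-0.002067398427293575), np.float64(-98.95050458645045))
front x (np.float64(0.0003526573044737222), np.float64(83.96679130057971)) near x (np.float64(0.011484083267478773), np.float64(-5.9796527050734225)) left y (np.float64(-0.0031225296733035056), np.float64(-9.277188353592333)) right y (np.float64(-0.001573569701853361), np.float64(-98.96462582654694))
```

```bash
python3 - <<'E'
from h import *
c,o,R=cur();c[:2]+=np.array([.0015,0])
def W(x,y,z,a): return np.r_[j2w([x/1e3,y/1e3]),z,a+TJ]
b=W(-35,-58.4,.043,0);u=W(-40,-58.4,.115,0);s=W(36,-135,.115,np.pi/2);d=W(36,-135,.043,np.pi/2);e=W(36,-115,.043,np.pi/2)
c2=rows(c,lin(c,b,2)+lin(b,u,2)+lin(u,s,10)+lin(s,d,3)+lin(d,e,3),1)
E
```

```text
-8.6 0.1 -0.1 -0.0
-8.5 0.0 -0.2 -0.1
-2.5 0.0 -36.0 0.0
-2.5 0.0 -36.0 0.0
7.6 7.7 0.0 -9.0
6.3 8.8 0.0 -9.0
4.8 9.6 0.0 -9.0
3.3 10.3 0.0 -9.0
1.7 10.6 0.0 -9.0
-0.1 10.8 0.0 -9.0
-1.7 10.7 0.0 -9.0
-3.4 10.2 0.0 -9.0
-4.9 9.6 0.0 -9.0
-6.4 8.7 0.0 -9.0
-0.0 0.0 24.0 0.0
-0.0 0.0 24.0 0.0
-0.0 0.0 24.0 0.0
6.6 0.0 0.0 0.0
6.7 0.0 0.0 0.0
6.7 0.0 0.0 0.0
```

Call:
{"op": "drive_tool", "data": {
  "increments": [
    {"claw":0,"dx":-0.0086,"dy":0,"dz":0,"wx":0,"wy":0,"wz":0},
    {"claw":0,"dx":-0.0085,"dy":0,"dz":0,"wx":0,"wy":0,"wz":0},
    {"claw":0,"dx":-0.0025,"dy":0,"dz":-0.036,"wx":0,"wy":0,"wz":0},
    {"claw":0,"dx":-0.0025,"dy":0,"dz":-0.036,"wx":0,"wy":0,"wz":0},
    {"claw":0,"dx":0.0076,"dy":0.0077,"dz":0,"wx":0,"wy":0,"wz":-9},
    {"claw":0,"dx":0.0063,"dy":0.0088,"dz":0,"wx":0,"wy":0,"wz":-9},
    {"claw":0,"dx":0.0048,"dy":0.0096,"dz":0,"wx":0,"wy":0,"wz":-9},
    {"claw":0,"dx":0.0033,"dy":0.0103,"dz":0,"wx":0,"wy":0,"wz":-9},
    {"claw":0,"dx":0.0017,"dy":0.0106,"dz":0,"wx":0,"wy":0,"wz":-9},
    {"claw":0,"dx":0,"dy":0.0108,"dz":0,"wx":0,"wy":0,"wz":-9},
    {"claw":0,"dx":-0.0017,"dy":0.0107,"dz":0,"wx":0,"wy":0,"wz":-9},
    {"claw":0,"dx":-0.0034,"dy":0.0102,"dz":0,"wx":0,"wy":0,"wz":-9},
    {"claw":0,"dx":-0.0049,"dy":0.0096,"dz":0,"wx":0,"wy":0,"wz":-9},
    {"claw":0,"dx":-0.0064,"dy":0.0087,"dz":0,"wx":0,"wy":0,"wz":-9},
    {"claw":0,"dx":0,"dy":0,"dz":0.024,"wx":0,"wy":0,"wz":0},
    {"claw":0,"dx":0,"dy":0,"dz":0.024,"wx":0,"wy":0,"wz":0},
    {"claw":0,"dx":0,"dy":0,"dz":0.024,"wx":0,"wy":0,"wz":0},
    {"claw":0,"dx":0.0066,"dy":0,"dz":0,"wx":0,"wy":0,"wz":0},
    {"claw":0,"dx":0.0066,"dy":0,"dz":0,"wx":0,"wy":0,"wz":0},
    {"claw":0,"dx":0.003,"dy":0,"dz":0,"wx":0,"wy":0,"wz":0}
  ]
}}

```text
t: 17.88
eef_pos: [0.6287, -0.0252, 0.0439]
tool_rot: [0.0, 0.733, 0.68, 0.001]
contact_force: [-0.0, 0.3, 0.7]
gripper_width: -0.0
grasp_force: 0.0
```

```bash
python3 - <<'E'
from h import *
c,o,R=cur();print(c,w2j(c[:2]),c[3]-TJ,o["contact_force"])
E
```

```text
[ 0.62866952 -0.02515388  0.0438709   1.49676868] [ 0.03708984 -0.11755045] 1.57016868313568 [-0.03990623  0.31406554  0.65308429]
```

Call:
{"op": "drive_tool", "data": {
  "increments": [
    {"claw":0,"dx":0.002,"dy":0,"dz":0,"wx":0,"wy":0,"wz":0},
    {"claw":0,"dx":0.002,"dy":0,"dz":0,"wx":0,"wy":0,"wz":0},
    {"claw":0,"dx":0.001,"dy":0,"dz":0,"wx":0,"wy":0,"wz":0}
  ]
}}

```text
t: 18.25
eef_pos: [0.6283, -0.0217, 0.043]
tool_rot: [0.0, 0.733, 0.68, 0.0]
contact_force: [0.1, 0.4, -0.1]
gripper_width: 0.003
grasp_force: 0.0
```

Call:
{"op": "drive_tool", "data": {
  "increments": [
    {"claw":0,"dx":0.001,"dy":0,"dz":0,"wx":0,"wy":0,"wz":0},
    {"claw":0,"dx":0.0005,"dy":0,"dz":0,"wx":0,"wy":0,"wz":0}
  ]
}}

```text
t: 18.5
eef_pos: [0.6283, -0.0202, 0.0428]
tool_rot: [0.0, 0.733, 0.68, -0.0]
contact_force: [-0.8, -0.5, 0.0]
gripper_width: 0.003
grasp_force: 0.0
```

Call:
{"op": "drive_tool", "data": {
  "increments": [
    {"claw":0,"dx":0.001,"dy":0,"dz":0,"wx":0,"wy":0,"wz":0},
    {"claw":0,"dx":0,"dy":0,"dz":0,"wx":0,"wy":0,"wz":0}
  ]
}}

```text
t: 18.75
eef_pos: [0.6284, -0.0193, 0.0428]
tool_rot: [0.0, 0.733, 0.68, -0.0]
contact_force: [-0.0, -0.6, -1.0]
gripper_width: -0.002
grasp_force: 0.3
```

```bash
python3 - <<'E'
from h import *
c,o,R=cur();print(c,w2j(c[:2]),c[3]-TJ,o["contact_force"])
E
```

```text
[ 0.62836502 -0.01930417  0.04275342  1.49550771] [ 0.03635718 -0.11173881] 1.568907714274326 [-0.03494958 -0.57431416 -0.96529181]
```

Light contact begins; keep going in small steps.

Call:
{"op": "drive_tool", "data": {
  "increments": [
    {"claw":0,"dx":0.001,"dy":0,"dz":0,"wx":0,"wy":0,"wz":0},
    {"claw":0,"dx":0,"dy":0,"dz":0,"wx":0,"wy":0,"wz":0}
  ]
}}

```text
t: 19.0
eef_pos: [0.6284, -0.0193, 0.0428]
tool_rot: [0.0, 0.733, 0.68, -0.001]
contact_force: [-0.6, -3.7, 0.8]
gripper_width: -0.0
grasp_force: 2.0
```

Call:
{"op": "drive_tool", "data": {
  "increments": [
    {"claw":0,"dx":0.001,"dy":0,"dz":0,"wx":0,"wy":0,"wz":0},
    {"claw":0,"dx":0,"dy":0,"dz":0,"wx":0,"wy":0,"wz":0}
  ]
}}

```text
t: 19.25
eef_pos: [0.6284, -0.0192, 0.0428]
tool_rot: [0.001, 0.734, 0.68, -0.001]
contact_force: [-1.5, -6.1, 2.5]
gripper_width: 0.001
grasp_force: 3.2
```

```bash
python3 - <<'E'
from h import *
c,o,R=cur();print(c,w2j(c[:2]),c[3]-TJ,o["contact_force"])
E
```

```text
[ 0.62835301 -0.0192099   0.04276142  1.49420081] [ 0.03633829 -0.11164568] 1.567600806426084 [-1.51869165 -6.10139474  2.51184329]
```

```bash
python3 - <<'E'
from h import *
c,o,R=cur();c[:2]+=np.array([0,.002])
def W(x,y,z,a): return np.r_[j2w([x/1e3,y/1e3]),z,a+TJ]
b=W(36.3,-132,.043,np.pi/2);u=W(36,-136,.115,np.pi/2);s=W(-40,-55,.115,0);d=W(-40,-55,.043,0);e=W(-23,-55,.043,0)
c2=rows(c,lin(c,b,2)+lin(b,u,2)+lin(u,s,10)+lin(s,d,3)+lin(d,e,3),1)
E
```

```text
-11.2 0.1 -0.1 -0.1
-11.1 0.1 -0.1 -0.1
-2.0 -0.2 -36.0 0.0
-2.0 -0.1 -36.0 0.0
8.1 -7.6 -0.0 9.0
6.8 -8.8 -0.0 9.0
5.3 -9.7 -0.0 9.0
3.8 -10.5 -0.0 9.0
2.1 -10.9 -0.0 9.0
0.3 -11.1 -0.0 9.0
-1.3 -11.0 -0.0 9.0
-3.1 -10.7 -0.0 9.0
-4.8 -10.0 -0.0 9.0
-6.2 -9.2 -0.0 9.0
0.0 -0.0 24.0 0.0
0.0 -0.0 24.0 0.0
0.0 -0.0 24.0 0.0
5.7 -0.0 -0.0 0.0
5.6 -0.0 -0.0 0.0
5.7 -0.0 -0.0 0.0
```

Call:
{"op": "drive_tool", "data": {
  "increments": [
    {"claw":0,"dx":-0.0112,"dy":0,"dz":0,"wx":0,"wy":0,"wz":0},
    {"claw":0,"dx":-0.0112,"dy":0,"dz":0,"wx":0,"wy":0,"wz":0},
    {"claw":0,"dx":-0.002,"dy":0,"dz":-0.036,"wx":0,"wy":0,"wz":0},
    {"claw":0,"dx":-0.002,"dy":0,"dz":-0.036,"wx":0,"wy":0,"wz":0},
    {"claw":0,"dx":0.0081,"dy":-0.0076,"dz":0,"wx":0,"wy":0,"wz":9},
    {"claw":0,"dx":0.0068,"dy":-0.0088,"dz":0,"wx":0,"wy":0,"wz":9},
    {"claw":0,"dx":0.0053,"dy":-0.0097,"dz":0,"wx":0,"wy":0,"wz":9},
    {"claw":0,"dx":0.0038,"dy":-0.0105,"dz":0,"wx":0,"wy":0,"wz":9},
    {"claw":0,"dx":0.0021,"dy":-0.0109,"dz":0,"wx":0,"wy":0,"wz":9},
    {"claw":0,"dx":0.0003,"dy":-0.0111,"dz":0,"wx":0,"wy":0,"wz":9},
    {"claw":0,"dx":-0.0013,"dy":-0.011,"dz":0,"wx":0,"wy":0,"wz":9},
    {"claw":0,"dx":-0.0031,"dy":-0.0107,"dz":0,"wx":0,"wy":0,"wz":9},
    {"claw":0,"dx":-0.0048,"dy":-0.01,"dz":0,"wx":0,"wy":0,"wz":9},
    {"claw":0,"dx":-0.0062,"dy":-0.0092,"dz":0,"wx":0,"wy":0,"wz":9},
    {"claw":0,"dx":0,"dy":0,"dz":0.024,"wx":0,"wy":0,"wz":0},
    {"claw":0,"dx":0,"dy":0,"dz":0.024,"wx":0,"wy":0,"wz":0},
    {"claw":0,"dx":0,"dy":0,"dz":0.024,"wx":0,"wy":0,"wz":0},
    {"claw":0,"dx":0.0056,"dy":0,"dz":0,"wx":0,"wy":0,"wz":0},
    {"claw":0,"dx":0.0056,"dy":0,"dz":0,"wx":0,"wy":0,"wz":0},
    {"claw":0,"dx":0,"dy":0,"dz":0,"wx":0,"wy":0,"wz":0}
  ]
}}

```text
t: 21.75
eef_pos: [0.5696, 0.0422, 0.044]
tool_rot: [-0.0, 0.999, -0.038, 0.001]
contact_force: [-0.0, 1.0, 0.4]
gripper_width: 0.001
grasp_force: 0.0
```

```bash
python3 - <<'E'
from h import *
c,o,R=cur();print(c,w2j(c[:2]),c[3]-TJ,o["contact_force"]);bt()
E
```

```text
[ 0.56961369  0.04215598  0.0439978  -0.07578228] [-0.02674308 -0.05475262] -0.0023822754223801895 [-0.0268741   0.982086    0.41419643]
front x (np.float64(0.0020411399361706427), np.float64(79.54018612646232)) near x (np.float64(0.0016638700364442875), np.float64(-5.828203219794811)) left y (np.float64(-0.003030209849274234), np.float64(-9.210121440379872)) right y (np.float64(-4.5915389113127085e-05), np.float64(-98.89904980295472))
```

Call:
{"op": "drive_tool", "data": {
  "increments": [
    {"claw":0,"dx":0.003,"dy":0,"dz":0,"wx":0,"wy":0,"wz":0},
    {"claw":0,"dx":0.002,"dy":0,"dz":0,"wx":0,"wy":0,"wz":0},
    {"claw":0,"dx":0.001,"dy":0,"dz":0,"wx":0,"wy":0,"wz":0},
    {"claw":0,"dx":0.001,"dy":0,"dz":0,"wx":0,"wy":0,"wz":0}
  ]
}}

```text
t: 22.3
eef_pos: [0.575, 0.0416, 0.0428]
tool_rot: [0.0, 0.999, -0.038, -0.0]
contact_force: [0.2, 0.0, -0.2]
gripper_width: 0.002
grasp_force: 0.0
```

Call:
{"op": "drive_tool", "data": {
  "increments": [
    {"claw":0,"dx":0.001,"dy":0,"dz":0,"wx":0,"wy":0,"wz":0},
    {"claw":0,"dx":0.001,"dy":0,"dz":0,"wx":0,"wy":0,"wz":0}
  ]
}}

```text
t: 22.55
eef_pos: [0.5769, 0.0415, 0.0428]
tool_rot: [0.0, 0.999, -0.038, -0.0]
contact_force: [-2.3, 0.6, 1.4]
gripper_width: 0.001
grasp_force: 1.2
```

Call:
{"op": "drive_tool", "data": {
  "increments": [
    {"claw":0,"dx":0.001,"dy":0,"dz":0,"wx":0,"wy":0,"wz":0}
  ]
}}

```text
t: 22.68
eef_pos: [0.577, 0.0414, 0.0426]
tool_rot: [0.0, 0.999, -0.037, -0.001]
contact_force: [-5.3, 0.2, 3.7]
gripper_width: -0.0
grasp_force: 2.6
```

Call:
{"op": "drive_tool", "data": {
  "increments": [
    {"claw":0,"dx":0.001,"dy":0,"dz":0,"wx":0,"wy":0,"wz":0},
    {"claw":0,"dx":0.0008,"dy":0,"dz":0,"wx":0,"wy":0,"wz":0},
    {"claw":0,"dx":0,"dy":0,"dz":0,"wx":0,"wy":0,"wz":0}
  ]
}}

```text
t: 23.05
eef_pos: [0.577, 0.0414, 0.0423]
tool_rot: [0.001, 0.999, -0.037, -0.003]
contact_force: [-7.9, 1.6, 7.0]
gripper_width: -0.002
grasp_force: 4.3
```

Call:
{"op": "drive_tool", "data": {
  "increments": [
    {"claw":0,"dx":0.001,"dy":0,"dz":0,"wx":0,"wy":0,"wz":0},
    {"claw":0,"dx":0.0006,"dy":0,"dz":0,"wx":0,"wy":0,"wz":0},
    {"claw":0,"dx":0,"dy":0,"dz":0,"wx":0,"wy":0,"wz":0}
  ]
}}

```text
t: 23.42
eef_pos: [0.577, 0.0414, 0.0422]
tool_rot: [0.001, 0.999, -0.037, -0.004]
contact_force: [-12.8, 0.6, 10.4]
gripper_width: -0.003
grasp_force: 6.6
```

Call:
{"op": "drive_tool", "data": {
  "increments": [
    {"claw":0,"dx":0,"dy":0,"dz":0,"wx":0,"wy":0,"wz":0},
    {"claw":0,"dx":0,"dy":0,"dz":0,"wx":0,"wy":0,"wz":0},
    {"claw":0,"dx":0,"dy":0,"dz":0,"wx":0,"wy":0,"wz":0}
  ]
}}

```text
t: 23.8
eef_pos: [0.577, 0.0414, 0.0422]
tool_rot: [0.001, 0.999, -0.037, -0.004]
contact_force: [-12.2, 0.7, 10.1]
gripper_width: -0.001
grasp_force: 6.5
```

Call:
{"op": "drive_tool", "data": {
  "increments": [
    {"claw":0,"dx":0,"dy":0,"dz":0,"wx":0,"wy":0,"wz":0},
    {"claw":0,"dx":0,"dy":0,"dz":0,"wx":0,"wy":0,"wz":0},
    {"claw":0,"dx":0,"dy":0,"dz":0,"wx":0,"wy":0,"wz":0}
  ]
}}

```text
t: 24.18
eef_pos: [0.5771, 0.0414, 0.0422]
tool_rot: [0.001, 0.999, -0.037, -0.004]
contact_force: [-13.2, 0.4, 10.3]
gripper_width: 0.001
grasp_force: 6.6
```

```bash
python3 - <<'E'
from h import *
c,o,R=cur();print(o["t"],o["contact_force"]);bt()
E
```

```text
24.175 [-13.1789763    0.42909159  10.30274086]
front x (np.float64(0.0022563288001095742), np.float64(83.99411363089983)) near x (np.float64(0.0027896268061277448), np.float64(-6.0170861495691685)) left y (np.float64(-0.001356654019599232), np.float64(-9.2092504017531)) right y (np.float64(-0.0035778885434025846), np.float64(-98.90333500181403))
```

Held at 12–13 N for 0.75 s. Back off straight and clear.

Call:
{"op": "drive_tool", "data": {
  "increments": [
    {"claw":0,"dx":-0.003,"dy":0,"dz":0,"wx":0,"wy":0,"wz":0},
    {"claw":0,"dx":-0.005,"dy":0,"dz":0,"wx":0,"wy":0,"wz":0},
    {"claw":0,"dx":-0.015,"dy":0,"dz":0,"wx":0,"wy":0,"wz":0},
    {"claw":0,"dx":-0.025,"dy":0,"dz":-0.01,"wx":0,"wy":0,"wz":0},
    {"claw":0,"dx":-0.01,"dy":0,"dz":-0.035,"wx":0,"wy":0,"wz":0},
    {"claw":0,"dx":0,"dy":0,"dz":-0.035,"wx":0,"wy":0,"wz":0},
    {"claw":0,"dx":0,"dy":0,"dz":0,"wx":0,"wy":0,"wz":0}
  ]
}}

```text
t: 25.1
eef_pos: [0.5248, 0.0458, 0.1254]
tool_rot: [-0.0, 0.999, -0.038, 0.003]
contact_force: [0.3, -1.0, -1.5]
gripper_width: -0.001
grasp_force: 0.0
```

```bash
python3 - <<'E'
from h import *
c,o,R=cur();print(o["t"],c,o["contact_force"]);bt()
p,d=read_camera("wrist");cv2.imwrite("pics/w6.png",p[:,:,::-1])
E
```

```text
25.1 [ 0.52480685  0.04579836  0.12539615 -0.07529318] [ 0.28608784 -0.95108311 -1.48469982]
front x (np.float64(0.0028261392912563737), np.float64(63.380503335450186)) near x (np.float64(0.003605216184211939), np.float64(-6.737488076494599)) left y (np.float64(-0.005546524050820516), np.float64(-9.06685904792522)) right y (np.float64(-0.0005086563944570625), np.float64(-99.30933322089601))
```

View pics/w6.png

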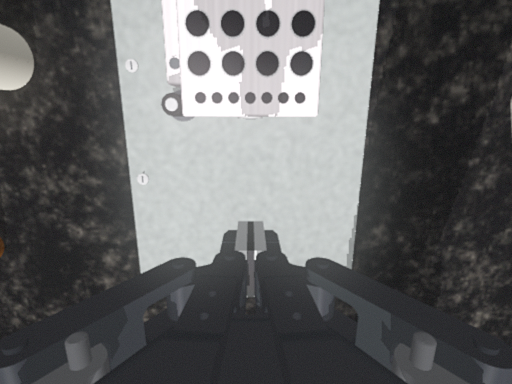

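The block is seated: its near edge is at row 116 (columns 182–318), its left edge lies along the post and fence, and the socket side faces the robot. The tool is clear of everything.

```bash
python3 -c "
from station import *
print(hand_in())"
```

```text
the job is handed in; nothing more can be done
None
```

The block is turned a quarter turn counter-clockwise round the post and seated flush on the side fence and back stop, the final press held at 12–13 N for about 0.75 s with no force reading above about 17 N, bystanders untouched; handed in at about 25 s.

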